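# Stack pump barrels in the cradle

### The arm

A 6-joint arm with a two-finger parallel gripper is mounted at the origin on the work surface. World frame = base frame: x ahead of the robot, y to its left, z up, the work surface at z = 0. Lengths are in mm, angles in rad, forces in N, time in s.
With the tool pointing down it reaches from about 250 to 775 mm from the base axis. Payload 4 kg.
Tool frame: the origin (TCP) lies at the very end of the fingers, on their centre line; the grasp point (between the pads) lies bot.grip_point_offset behind it (bot.grip_point_offset is the distance from the TCP to the grasp point, in mm); z points along the fingers, y is the line along which they close (so a half turn about z gives the same grasp; the last joint's range is limited). The gripper opens to 94 mm and grips with 3 to 60 N. Pads are 16 mm wide; open, the fingers measure 119 mm over their backs; the gripper's body (75 mm by 177 mm) begins 78 mm behind the grasp point.
Start: joints at [-1.328, 0.087, 1.371, -0, 1.684, -0.103], TCP at [186.42, -517.463, 205.506] pointing down, gripper open.
Joint ranges: [-3.1, 3.1], [-0.76, 2.03], [0.27, 2.55], [-1.08, 4.22], [0.17, 2.65], [-2.57, 2.57]. Speed limits (rad/s): [2.79, 2.79, 3.14, 3.14, 3.14, 3.14].

### API

Orientations are given as a unit quaternion [w, x, y, z].
In Python, from workcell import bot gives the robot as it stands. Calls block until the motion is done:
- bot.reach(position, orientation): joint-space move of the TCP to a pose.
- bot.movel(position, frame=None, speed=150, until_force=None): straight line of the TCP; frame=None keeps the orientation; speed is the mean speed in mm/s. With until_force (N) it stops when the force on the tool has changed by that much, and returns True; else False.
- bot.move_joints(angles): joint-space move.
- bot.open() and bot.close(): open the fingers fully, or close them until they stop; the grip force is fixed at half the most.
- bot.dwell(seconds).
- bot.solve_ik(position, orientation): joint angles nearest the present ones, or None.
- bot.observe(): the state.
- bot.grab_frame(name): name is "scene" or "top"; returns a dict with "color" (400x640x3 uint8, blue, green, red), "depth" (400x640 float32, mm along the optical axis (not along the pixel's ray), 0 where there is no reading), "camera_matrix" (3x3 intrinsics, pixels), "k1" (the pictures are not rectified: a ray, as slopes to the right and down, at radius r is drawn at 1 + k1 r^2 times it, then the intrinsics apply), "T" (4x4, takes a point from camera to world coordinates). Camera axes: x right, y up, looking along -z (the intrinsics and any distortion apply to the point x, -y, -z); pixel columns grow to the right and rows downward; lengths in mm; the calibration is good to about 2 mm. A picture is of the moment at which its call begins.
A pose or a line that the arm cannot do raises bot.PlanningError and nothing moves.
- bot.job_done(): hands the job in; it is judged then, once.
The state is a dict: "t": time; "q": joint angles; "qd": joint speeds; "joint_torque": joint torques, N m; "position": TCP position; "eef_rot": TCP orientation; "contact_force": force on the tool from outside, world axes, zero at the start; "wrist_torque": the same for the moment, N m; "finger_gap": opening from 0.0 (shut) to 1.0 (fully open); "grasp_force": force on a finger pad.
Only numpy, scipy, OpenCV 4.12 (cv2) and the standard library are available. Lean on these libraries where they do the work, as an engineer would, in place of code of your own. Each camera call takes 0.05 s, during which the arm holds its last target. There are 200 camera calls.

### The job

Lift the mallet out of the notched wooden cradle and lay it on the black rubber mat. Then pile every pump barrel on the cradle as a pyramid: fill the three notches first, then saddle the rest in the gaps of the row below, each barrel lying along the notches with its ends about level with the others. Do not knock the glass jar over.

Things in the scene. Friction and masses are not known exactly. Their poses are not given: they have to be found in the camera images.
- cradle: Fixed pine cradle on the board: a plank 76 x 222 x 12 mm with two rows of four pointed teeth that make three 90-degree V notches side by side. Origin: centre of its underside; y along the row of notches (the 222 mm way), x along a notch, z up. Notches at y = -58, 0, +58 mm. Tooth tips at y = +-29 and +-87 mm, 33 mm up; each row of teeth is 12 mm thick, at x = +-19 mm.
- notch_place (a point): Where the axis of a barrel lying in the middle notch is: 44 mm above the cradle's underside, over its middle. The outer two are 58 mm either side along the cradle's y.
- saddle_place (a point): Middle of the second row: a barrel saddled on two neighbours has its axis at this height, 92 mm above the cradle's underside, and 29 mm to one side or the other of this point along the cradle's y.
- top_place (a point): Where the axis of a single barrel saddled on the two of the second row is: over the cradle's middle, 140 mm above its underside.
- mat: Thin black rubber mat fixed to the board, 260 x 170 x 4 mm. Origin: centre of its underside; x along the 260 mm side.
- mallet: Short hardwood mallet, about 0.18 kg: round head 56 mm in diameter and 84 mm long, round handle 20 mm in diameter, its end 161 mm from the head's centre. Origin: centre of the head; x along the head's axis, y along the handle away from the head. At first it lies in the cradle, head in the notch at y = -58 mm, handle level over the other two notches.
- mallet_grip (a point): Point on the mallet handle's axis, 58 mm from the head's centre: at the start it is over the middle notch, where there is room for fingers on both sides.
- jar: Clear glass jar with a steel screw lid, 80 mm in diameter, 116 mm high, standing behind the work; origin at the centre of its underside. A bystander.
- barrel1: Steel pump barrel, a short tube 56 mm in outside diameter, 62 mm long, about 0.16 kg, lying on the board at first. 4 to 6 such barrels are present, all alike, the rest absent (None). Origin: its centre; x along its axis. Best held end to end (62 mm) from above. It can roll.
- barrel2: Another pump barrel like barrel1, or absent.
- barrel3: Another pump barrel like barrel1, or absent.
- barrel4: Another pump barrel like barrel1, or absent.
- barrel5: Another pump barrel like barrel1, or absent.
- barrel6: Another pump barrel like barrel1, or absent.
Not all that is in view belongs to the job. What is shaped like the barrel1 but purple is not meant. Leave any orange look-alike of the barrel4 alone.

How it is judged (in metres and radians):
On the way, in this order (a step that is already met when the one before it is completed fails the run):
1. the mallet lies on the rubber mat, let go (x of mallet in the frame of mat between -0.13 and 0.13 m and y of mallet in the frame of mat between -0.085 and 0.085 m and x of mallet_grip in the frame of mat between -0.13 and 0.13 m and y of mallet_grip in the frame of mat between -0.085 and 0.085 m and z of mallet in the frame of mat below 0.045 m and linear speed of mallet below 0.05 m/s and contact force between the fingers and mallet below 0.3 N), for 0.2 s.
2. each of the three notches holds a barrel (((y of barrel1 in the frame of cradle between -0.068 and -0.048 m and z of barrel1 in the frame of cradle between 0.037 and 0.051 m) or (y of barrel2 in the frame of cradle between -0.068 and -0.048 m and z of barrel2 in the frame of cradle between 0.037 and 0.051 m) or (y of barrel3 in the frame of cradle between -0.068 and -0.048 m and z of barrel3 in the frame of cradle between 0.037 and 0.051 m) or (y of barrel4 in the frame of cradle between -0.068 and -0.048 m and z of barrel4 in the frame of cradle between 0.037 and 0.051 m) or (y of barrel5 in the frame of cradle between -0.068 and -0.048 m and z of barrel5 in the frame of cradle between 0.037 and 0.051 m) or (y of barrel6 in the frame of cradle between -0.068 and -0.048 m and z of barrel6 in the frame of cradle between 0.037 and 0.051 m)) and ((y of barrel1 in the frame of cradle between -0.01 and 0.01 m and z of barrel1 in the frame of cradle between 0.037 and 0.051 m) or (y of barrel2 in the frame of cradle between -0.01 and 0.01 m and z of barrel2 in the frame of cradle between 0.037 and 0.051 m) or (y of barrel3 in the frame of cradle between -0.01 and 0.01 m and z of barrel3 in the frame of cradle between 0.037 and 0.051 m) or (y of barrel4 in the frame of cradle between -0.01 and 0.01 m and z of barrel4 in the frame of cradle between 0.037 and 0.051 m) or (y of barrel5 in the frame of cradle between -0.01 and 0.01 m and z of barrel5 in the frame of cradle between 0.037 and 0.051 m) or (y of barrel6 in the frame of cradle between -0.01 and 0.01 m and z of barrel6 in the frame of cradle between 0.037 and 0.051 m)) and ((y of barrel1 in the frame of cradle between 0.048 and 0.068 m and z of barrel1 in the frame of cradle between 0.037 and 0.051 m) or (y of barrel2 in the frame of cradle between 0.048 and 0.068 m and z of barrel2 in the frame of cradle between 0.037 and 0.051 m) or (y of barrel3 in the frame of cradle between 0.048 and 0.068 m and z of barrel3 in the frame of cradle between 0.037 and 0.051 m) or (y of barrel4 in the frame of cradle between 0.048 and 0.068 m and z of barrel4 in the frame of cradle between 0.037 and 0.051 m) or (y of barrel5 in the frame of cradle between 0.048 and 0.068 m and z of barrel5 in the frame of cradle between 0.037 and 0.051 m) or (y of barrel6 in the frame of cradle between 0.048 and 0.068 m and z of barrel6 in the frame of cradle between 0.037 and 0.051 m))), for 0.2 s.
At the end, for the whole second after the job is handed in: Every barrel present rests in a notch or in a saddle of the row below (10 mm across, 7 mm in height), within 15 mm of the cradle's middle lengthwise and 0.15 rad of the notch direction; the mallet rests on the mat, head centre and grip point over it (x of mallet in the frame of mat between -0.13 and 0.13 m and y of mallet in the frame of mat between -0.085 and 0.085 m and x of mallet_grip in the frame of mat between -0.13 and 0.13 m and y of mallet_grip in the frame of mat between -0.085 and 0.085 m and z of mallet in the frame of mat below 0.045 m and linear speed of each of mallet, barrel1, barrel2, barrel3, barrel4, barrel5, barrel6 below 0.05 m/s and ((y of barrel1 in the frame of cradle between -0.068 and -0.048 m and z of barrel1 in the frame of cradle between 0.037 and 0.051 m) or (y of barrel1 in the frame of cradle between -0.01 and 0.01 m and z of barrel1 in the frame of cradle between 0.037 and 0.051 m) or (y of barrel1 in the frame of cradle between 0.048 and 0.068 m and z of barrel1 in the frame of cradle between 0.037 and 0.051 m) or (y of barrel1 in the frame of cradle between -0.039 and -0.019 m and z of barrel1 in the frame of cradle between 0.0849 and 0.0989 m) or (y of barrel1 in the frame of cradle between 0.019 and 0.039 m and z of barrel1 in the frame of cradle between 0.0849 and 0.0989 m) or (y of barrel1 in the frame of cradle between -0.01 and 0.01 m and z of barrel1 in the frame of cradle between 0.1328 and 0.1468 m)) and x of barrel1 in the frame of cradle between -0.015 and 0.015 m and angle between the x axis of each of barrel1, barrel2, barrel3, barrel4, barrel5, barrel6 and the x axis of cradle, either way round below 0.15 rad and ((y of barrel2 in the frame of cradle between -0.068 and -0.048 m and z of barrel2 in the frame of cradle between 0.037 and 0.051 m) or (y of barrel2 in the frame of cradle between -0.01 and 0.01 m and z of barrel2 in the frame of cradle between 0.037 and 0.051 m) or (y of barrel2 in the frame of cradle between 0.048 and 0.068 m and z of barrel2 in the frame of cradle between 0.037 and 0.051 m) or (y of barrel2 in the frame of cradle between -0.039 and -0.019 m and z of barrel2 in the frame of cradle between 0.0849 and 0.0989 m) or (y of barrel2 in the frame of cradle between 0.019 and 0.039 m and z of barrel2 in the frame of cradle between 0.0849 and 0.0989 m) or (y of barrel2 in the frame of cradle between -0.01 and 0.01 m and z of barrel2 in the frame of cradle between 0.1328 and 0.1468 m)) and x of barrel2 in the frame of cradle between -0.015 and 0.015 m and ((y of barrel3 in the frame of cradle between -0.068 and -0.048 m and z of barrel3 in the frame of cradle between 0.037 and 0.051 m) or (y of barrel3 in the frame of cradle between -0.01 and 0.01 m and z of barrel3 in the frame of cradle between 0.037 and 0.051 m) or (y of barrel3 in the frame of cradle between 0.048 and 0.068 m and z of barrel3 in the frame of cradle between 0.037 and 0.051 m) or (y of barrel3 in the frame of cradle between -0.039 and -0.019 m and z of barrel3 in the frame of cradle between 0.0849 and 0.0989 m) or (y of barrel3 in the frame of cradle between 0.019 and 0.039 m and z of barrel3 in the frame of cradle between 0.0849 and 0.0989 m) or (y of barrel3 in the frame of cradle between -0.01 and 0.01 m and z of barrel3 in the frame of cradle between 0.1328 and 0.1468 m)) and x of barrel3 in the frame of cradle between -0.015 and 0.015 m and ((y of barrel4 in the frame of cradle between -0.068 and -0.048 m and z of barrel4 in the frame of cradle between 0.037 and 0.051 m) or (y of barrel4 in the frame of cradle between -0.01 and 0.01 m and z of barrel4 in the frame of cradle between 0.037 and 0.051 m) or (y of barrel4 in the frame of cradle between 0.048 and 0.068 m and z of barrel4 in the frame of cradle between 0.037 and 0.051 m) or (y of barrel4 in the frame of cradle between -0.039 and -0.019 m and z of barrel4 in the frame of cradle between 0.0849 and 0.0989 m) or (y of barrel4 in the frame of cradle between 0.019 and 0.039 m and z of barrel4 in the frame of cradle between 0.0849 and 0.0989 m) or (y of barrel4 in the frame of cradle between -0.01 and 0.01 m and z of barrel4 in the frame of cradle between 0.1328 and 0.1468 m)) and x of barrel4 in the frame of cradle between -0.015 and 0.015 m and ((y of barrel5 in the frame of cradle between -0.068 and -0.048 m and z of barrel5 in the frame of cradle between 0.037 and 0.051 m) or (y of barrel5 in the frame of cradle between -0.01 and 0.01 m and z of barrel5 in the frame of cradle between 0.037 and 0.051 m) or (y of barrel5 in the frame of cradle between 0.048 and 0.068 m and z of barrel5 in the frame of cradle between 0.037 and 0.051 m) or (y of barrel5 in the frame of cradle between -0.039 and -0.019 m and z of barrel5 in the frame of cradle between 0.0849 and 0.0989 m) or (y of barrel5 in the frame of cradle between 0.019 and 0.039 m and z of barrel5 in the frame of cradle between 0.0849 and 0.0989 m) or (y of barrel5 in the frame of cradle between -0.01 and 0.01 m and z of barrel5 in the frame of cradle between 0.1328 and 0.1468 m)) and x of barrel5 in the frame of cradle between -0.015 and 0.015 m and ((y of barrel6 in the frame of cradle between -0.068 and -0.048 m and z of barrel6 in the frame of cradle between 0.037 and 0.051 m) or (y of barrel6 in the frame of cradle between -0.01 and 0.01 m and z of barrel6 in the frame of cradle between 0.037 and 0.051 m) or (y of barrel6 in the frame of cradle between 0.048 and 0.068 m and z of barrel6 in the frame of cradle between 0.037 and 0.051 m) or (y of barrel6 in the frame of cradle between -0.039 and -0.019 m and z of barrel6 in the frame of cradle between 0.0849 and 0.0989 m) or (y of barrel6 in the frame of cradle between 0.019 and 0.039 m and z of barrel6 in the frame of cradle between 0.0849 and 0.0989 m) or (y of barrel6 in the frame of cradle between -0.01 and 0.01 m and z of barrel6 in the frame of cradle between 0.1328 and 0.1468 m)) and x of barrel6 in the frame of cradle between -0.015 and 0.015 m); the robot touches nothing.
It fails at once if the glass jar is knocked over (angle between jar's own z axis and vertical above 0.6 rad).
Of barrel1, barrel2, barrel3, barrel4, barrel5, barrel6 only 4 to 6 are there at a start; the rules pass over those that are not, and their reading is None.
At some moment in a run one of mallet, barrel1, barrel2, barrel3, barrel4, barrel5, barrel6 may be knocked a few centimetres aside while the robot is not near it.
Once in a run the grip may slacken for a moment while it holds something.
It also fails if it takes over 210 s, if anything falls off the work surface, if the arm or the gripper's body presses on something with over 40 N, if the wrist force passes 120 N, or if a joint passes its speed limit or range.

## Working session

There is one attempt and no reset: what is moved stays moved. The work goes in short steps, each a Python script; the robot and the scene stay as the last script left them, time stands still between calls to the robot, and variables do not carry over. Pictures are saved under pics/ and viewed, at most 14 in all, crops included, and the job is handed in when it is done.

```bash
ls; mkdir -p pics
python3 - <<'E'
from workcell import bot
import cv2,numpy as np
for n in("top","scene"):
    f=bot.grab_frame(n); cv2.imwrite(f"pics/{n}0.png",f["color"]); np.savez(f"/tmp/{n}0.npz",**f)
    print(f["camera_matrix"],f["k1"],f["T"].round(3))
s=bot.observe();print(bot.grip_point_offset,s)
E
```

```text
pics
[[422.28297278   0.         323.82547112]
 [  0.         422.28297278 203.6399794 ]
 [  0.           0.           1.        ]] -0.09974510320387857 [[-1.200000e-02  9.930000e-01 -1.190000e-01  4.336790e+02]
 [-1.000000e+00 -1.300000e-02 -1.000000e-02 -7.233000e+00]
 [-1.100000e-02  1.190000e-01  9.930000e-01  1.108032e+03]
 [ 0.000000e+00  0.000000e+00  0.000000e+00  1.000000e+00]]
[[371.40551158   0.         318.73314164]
 [  0.         371.40551158 198.45623851]
 [  0.           0.           1.        ]] 0.015503537321667515 [[-6.91000e-01 -6.18000e-01  3.75000e-01  9.71981e+02]
 [ 7.23000e-01 -5.82000e-01  3.71000e-01  4.19709e+02]
 [-1.10000e-02  5.28000e-01  8.49000e-01  9.88101e+02]
 [ 0.00000e+00  0.00000e+00  0.00000e+00  1.00000e+00]]
18.8 {'t': 0.1, 'q': array([-1.32815272e+00,  8.79051838e-02,  1.37207050e+00, -2.72237436e-05,
        1.68360687e+00, -1.03094000e-01]), 'qd': array([-0.0017534 , -0.00174194, -0.00430883,  0.00110781, -0.00015727,
        0.00205118]), 'joint_torque': array([ 1.15491635e-03, -3.41253126e+01, -3.03302443e+01,  7.18042022e-02,
        3.04387137e-02, -9.71632699e-05]), 'position': array([ 186.26216284, -516.98302467,  204.42461065]), 'eef_rot': array([-9.91584676e-04,  9.85095135e-01,  1.72007516e-01, -8.28599879e-05]), 'contact_force': array([ 0.37805223,  0.00794074, -0.21388113]), 'wrist_torque': array([ 0.00681528, -0.0178163 ,  0.00913359]), 'grasp_force': 0.0, 'finger_gap': 1.000009439901823}
```

View pics/top0.png

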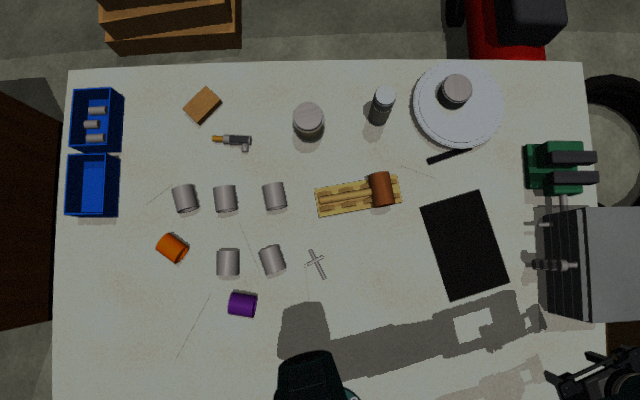

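View pics/scene0.png

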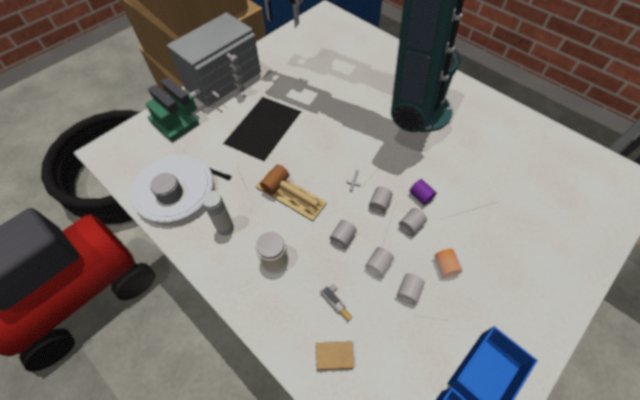

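Top view: five grey barrels lie at about (185,198), (225,198), (274,195), (228,262) and (273,260). The orange one (172,248) and the purple one (242,304) are the look-alikes to leave alone. The grey cylinder at (456,90) stands on the white plate, so it isn't one of the barrels lying on the board. The mallet head is at (381,188), the mat at (465,245) and the jar at (308,121). I'll confirm with one enlarged crop and measure.

```bash
cat > h.py <<'E'
from workcell import bot
import cv2,numpy as np
def rays(f,uv):
    K=f["camera_matrix"];k=f["k1"]
    uv=np.asarray(uv,float).reshape(-1,1,2)
    p=cv2.undistortPoints(uv,K,np.array([k,0,0,0.]),None,None,None).reshape(-1,2) if 0 else cv2.undistortPoints(uv,K,np.array([k,0,0,0.])).reshape(-1,2)
    return np.c_[p[:,0],-p[:,1],-np.ones(len(p))]
def plane(f,uv,z):
    T=f["T"];d=rays(f,uv)@T[:3,:3].T;o=T[:3,3]
    return o+d*((z-o[2])/d[:,2])[:,None]
def cloud(f):
    h,w=f["depth"].shape;u,v=np.meshgrid(np.arange(w),np.arange(h))
    P=rays(f,np.c_[u.ravel(),v.ravel()])*f["depth"].reshape(-1,1)
    return (P@f["T"][:3,:3].T+f["T"][:3,3]).reshape(h,w,3)
def project(f,P):
    c=(np.atleast_2d(P)-f["T"][:3,3])@f["T"][:3,:3]
    c=c*[1,-1,-1]
    return cv2.projectPoints(c,np.zeros(3),np.zeros(3),f["camera_matrix"],np.array([f["k1"],0,0,0.]))[0].reshape(-1,2)
def rect(f,mask,z):
    "min-area rectangle (centre, long side, short side, angle of long side) of largest blob, on plane z"
    c=max(cv2.findContours(mask.astype(np.uint8),cv2.RETR_EXTERNAL,cv2.CHAIN_APPROX_NONE)[0],key=cv2.contourArea)
    q=plane(f,c.reshape(-1,2),z)[:,:2].astype(np.float32)
    b=cv2.boxPoints(cv2.minAreaRect(q));e=b[1]-b[0],b[2]-b[1]
    e=sorted(e,key=np.linalg.norm);a=np.arctan2(e[1][1],e[1][0])
    return b.mean(0),np.linalg.norm(e[1]),np.linalg.norm(e[0]),(a+np.pi/2)%np.pi-np.pi/2
def barrels(f,lo=15,hi=75):
    "grey blobs 15..75 mm up: pixel, centre, sides, top height, angle of axis from the top strip"
    P=cloud(f);hsv=cv2.cvtColor(f["color"],cv2.COLOR_BGR2HSV);z=P[...,2]
    m=((hsv[...,1]<70)&(z>lo)&(z<hi)&(P[...,0]>200)&(P[...,0]<720)&(abs(P[...,1])<480)).astype(np.uint8)
    n,L,S,C=cv2.connectedComponentsWithStats(m);out=[]
    for i in range(1,n):
        if S[i,4]<250:continue
        r=rect(f,L==i,28)
        top=P[(L==i)&(z>np.percentile(z[L==i],95)-5)][:,:2];ev=np.linalg.eigh(np.cov(top.T))[1][:,1]
        out.append((C[i],r,np.percentile(z[L==i],95),top.mean(0),(np.arctan2(ev[1],ev[0])+np.pi/2)%np.pi-np.pi/2,S[i,4]))
    return out
def shot(name="top"): return bot.grab_frame(name)
E
python3 - <<'E'
from h import *
f=dict(np.load("/tmp/top0.npz"))
P=cloud(f);print("board z",np.median(P[320:380,100:200,2]))
for c,r,z,t,a,n in barrels(f):print(c.round(),r[0].round(1),round(r[1],1),round(r[2],1),"ang",round(r[3],3),"z",round(z,1),"top",t.round(1),round(a,3),n)
hsv=cv2.cvtColor(f["color"],cv2.COLOR_BGR2HSV)
m=f["color"].max(2)<45;m[:, :410]=0;m[:,520:]=0;m[:185]=0;m[305:]=0
print("mat",rect(f,m,4))
w=(hsv[...,0]>8)&(hsv[...,0]<32)&(hsv[...,1]>80);w[:165]=0;w[225:]=0;w[:,:310]=0;w[:,410:]=0
print("cradle+",rect(f,w,20))
for (u,v) in[(456,88),(308,121),(381,105),(382,188),(350,192)]:print(u,v,P[v-2:v+3,u-2:u+3].reshape(-1,3).mean(0).round(1))
c=f["color"]
A=cv2.resize(c[160:330,140:300],None,fx=2.5,fy=2.5,interpolation=2);B=cv2.resize(c[160:225,305:415],None,fx=3.6,fy=3.6,interpolation=2);D=cv2.resize(c[60:150,400:510],None,fx=2.1,fy=2.1,interpolation=2)
o=np.zeros((430,800,3),np.uint8);o[:A.shape[0],:A.shape[1]]=A;o[:B.shape[0],402:402+B.shape[1]]=B[:,:398];o[238:238+D.shape[0],402:402+D.shape[1]]=D
cv2.imwrite("pics/crop0.png",o)
E
```

```text
board z -0.289172398029109
[273. 195.] [587.7 133.4] 68.2 56.1 ang 0.195 z 56.5 top [584.9 132.3] 0.135 528
[184. 197.] [586.1 369.1] 71.7 60.0 ang 0.295 z 56.8 top [583.4 367.4] 0.304 547
[225. 197.] [582.8 261.1] 69.5 58.2 ang 0.153 z 56.6 top [581.  259.8] 0.183 545
[272. 260.] [422.2 138.1] 64.3 54.2 ang 0.348 z 57.1 top [422.3 137.4] 0.352 531
[227. 263.] [414.1 253.1] 61.1 57.5 ang -0.004 z 56.9 top [414.4 252. ] 0.005 558
mat (array([ 453.5628 , -363.63864], dtype=float32), np.float32(257.73285), np.float32(169.67897), np.float32(0.28360474))
cradle+ (array([589.7678 , -83.65946], dtype=float32), np.float32(220.16045), np.float32(91.20609), np.float32(-1.3832097))
456 88 [ 846.2 -335.6   95.7]
308 121 [756.3  38.8 115.7]
381 105 [ 779.1 -134.6  158.3]
382 188 [ 595.8 -142.    70.5]
350 192 [590.8 -63.6  43.6]
```

View pics/crop0.png

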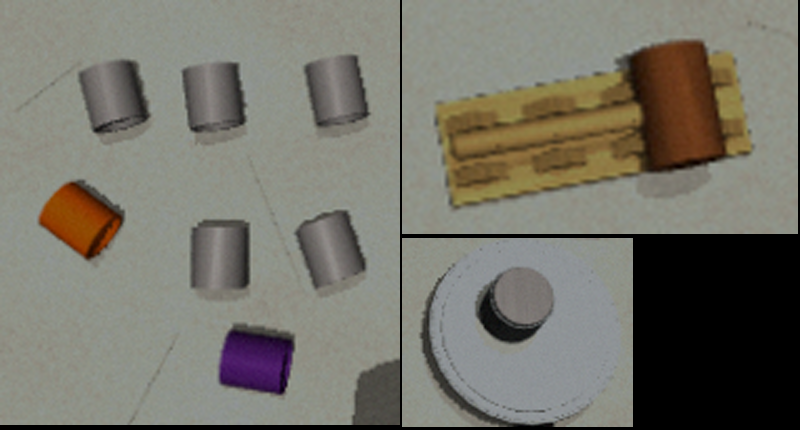

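Five barrels confirmed; the grey can on the plate is out of reach at about 910 mm and isn't a barrel. Next I'll refine the cradle's position, then move the mallet.

```bash
cat >> h.py <<'E'
from scipy.spatial.transform import Rotation as R
G=bot.grip_point_offset
def quats(a):
    "tool down, closing line along angle a; both half turns"
    o=[]
    for b in(a,a+np.pi):
        y=np.array([np.cos(b),np.sin(b),0]);z=np.array([0,0,-1.])
        q=R.from_matrix(np.c_[np.cross(y,z),y,z]).as_quat();o.append(q[[3,0,1,2]])
    return o
def quat(p,a):
    "half turn with the smaller joint travel"
    q0=bot.observe()["q"];best=None
    for q in quats(a):
        s=bot.solve_ik(p,q)
        if s is not None and (best is None or abs(s-q0).max()<best[0]):best=(abs(s-q0).max(),q)
    return best[1]
def tip(xy,zgrip): return [float(xy[0]),float(xy[1]),float(zgrip-G)]
def go(xy,z,a):
    p=tip(xy,z);bot.reach(p,quat(p,a))
def st(m=""):
    s=bot.observe();print(m,"t",round(s["t"],1),"pos",s["position"].round(1),"gap",round(s["finger_gap"]*94,1),"grasp",round(s["grasp_force"],1),"F",s["contact_force"].round(1))
E
python3 - <<'E'
from h import *
f=dict(np.load("/tmp/top0.npz"));P=cloud(f);hsv=cv2.cvtColor(f["color"],cv2.COLOR_BGR2HSV)
w=(hsv[...,0]>=16)&(hsv[...,0]<32)&(hsv[...,1]>70);w[:165]=0;w[225:]=0;w[:,:310]=0;w[:,410:]=0
w=cv2.morphologyEx(w.astype(np.uint8),cv2.MORPH_OPEN,np.ones((2,2)))
v,u=np.nonzero(w);hull=cv2.convexHull(np.c_[u,v].astype(np.int32)).reshape(-1,2)
q=plane(f,hull,12)[:,:2].astype(np.float32);print(cv2.minAreaRect(q),cv2.boxPoints(cv2.minAreaRect(q)))
print("corners",plane(f,[(315,188.6),(317.6,217.2),(398,174.7),(401.4,202.2)],12).round(1), )
z=P[...,2];roi=np.zeros(z.shape,bool);roi[165:225,310:410]=1
for lo,hi in((64,90),(48,58)):
    t=P[roi&(z>lo)&(z<hi)];e=np.linalg.eigh(np.cov(t[:,:2].T))[1][:,1];print(lo,len(t),t.mean(0),np.arctan2(e[1],e[0]))
E
```

```text
((584.1852416992188, -88.08304595947266), (77.12062072753906, 221.89364624023438), 9.786219596862793) [[ 527.3281     14.695183]
 [ 565.04395  -203.96967 ]
 [ 641.04236  -190.86127 ]
 [ 603.32654    27.803574]]
corners [[ 605.7   26.4   12. ]
 [ 530.2   20.4   12. ]
 [ 639.9 -193.    12. ]
 [ 566.7 -199.5   12. ]]
64 476 [ 596.89183484 -141.39258084   68.86562904] -2.986193579175295
48 414 [583.42552681 -68.03376075  51.91984895] 1.7102935848610035
```

```bash
cat >> h.py <<'E'
CC=np.array([584.7,-86.6]);CY=0.163
def cr(x,y): return CC+R.from_euler("z",CY).as_matrix()[:2,:2]@[x,y]
MC=np.array([453.6,-363.6]);MA=0.2836
E
python3 - <<'E'
from h import *
g=(587.3,-85.5)
go(g,150,CY);st("hover")
bot.movel(tip(g,46),speed=100);st("down");bot.close();st("grip")
q0=bot.observe()["q"];best=None
for s in(1,-1):
    u=s*np.array([np.cos(MA),np.sin(MA)]);a=CY+((MA if s>0 else MA+np.pi)-(CY+np.pi/2))
    for b in(a,):
        # follow the actual tool frame: rotate present orientation by the yaw change
        e=bot.observe()["eef_rot"];r=R.from_euler("z",a-CY)*R.from_quat(e[[1,2,3,0]])
        q=r.as_quat()[[3,0,1,2]];sol=bot.solve_ik(tip(MC+8*u,150),q)
        print(s,a-CY,None if sol is None else sol.round(2))
print(q0.round(2))
bot.movel(tip(g,60),speed=40);bot.dwell(.2);st("lift");bot.movel(tip(g,160),speed=120);st("up")
f=shot("scene");cv2.imwrite("pics/lift.png",cv2.resize(f["color"][120:280,180:400],None,fx=3,fy=3))
E
```

```text
hover t 2.2 pos [587.2 -86.6 131.4] gap 93.7 grasp 0.0 F [ 0.1 -0.6 -0.5]
down t 3.4 pos [588.  -85.7  28.2] gap 94.1 grasp 0.0 F [ 0.4 -0.3  0.4]
grip t 4.6 pos [587.4 -85.5  27.2] gap 19.2 grasp 30.0 F [ 0.3  0.3 -1.2]
1 -1.4501963267948965 [-0.76  0.19  1.4  -0.    1.55  0.53]
-1 1.6913963267948964 None
[-0.24  0.28  1.51  0.    1.35 -0.4 ]
lift t 5.3 pos [587.  -85.4  40.9] gap 19.4 grasp 30.0 F [-0.5  0.9 -1.7]
up t 6.2 pos [586.7 -85.4 140. ] gap 19.4 grasp 30.0 F [ 0.7  0.6 -1.1]
```

View pics/lift.png

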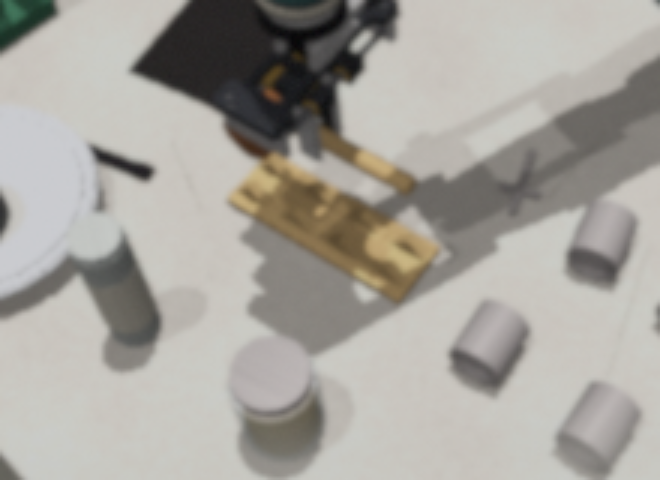

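The mallet is off the cradle, its handle about level (crop 370,155). Laying it on the mat.

Run:
```python
from h import *
u=np.array([np.cos(MA),np.sin(MA)]);p=MC+8*u
e=bot.observe()["eef_rot"];q=(R.from_euler("z",MA-np.pi/2-CY)*R.from_quat(e[[1,2,3,0]])).as_quat()[[3,0,1,2]]
bot.reach(tip(p,150),q);st("over mat")
bot.movel(tip(p,60),speed=120);print(bot.movel(tip(p,30),speed=40,until_force=5));st("down")
bot.open();bot.dwell(.3);s=bot.observe()["position"];bot.movel([s[0],s[1],180],speed=150);st("off")
go((420,-200),250,CY)
f=shot();cv2.imwrite("pics/mat.png",cv2.resize(f["color"][150:320,300:540],None,fx=3,fy=3))
f=f;P=cloud(f)
for c,r,z,t,a,n in barrels(f):print(c.round(),r[0].round(1),"z",round(z,1),"top",t.round(1),round(a,3),n)
```

```text
over mat t 7.5 pos [ 461.7 -360.6  130.9] gap 19.3 grasp 30.0 F [ 0.2  0.3 -2.3]
True
down t 9.1 pos [ 461.9 -361.1   11.4] gap 19.3 grasp 30.0 F [-0.2 -0.4  3.2]
off t 11.9 pos [ 460.8 -359.8  178.6] gap 93.8 grasp 0.0 F [-0.1  0.4 -1. ]
[274. 195.] [587.6 133.3] z 56.8 top [584.4 132. ] 0.161 529
[184. 197.] [585.9 369.2] z 57.0 top [583.2 367.5] 0.268 549
[225. 197.] [582.6 261.2] z 56.5 top [580.6 260. ] 0.13 548
[272. 260.] [422.2 138.1] z 56.5 top [421.3 136.9] 0.336 531
[227. 263.] [414.1 253.1] z 56.6 top [414.4 251.6] 0.015 558
```

View pics/mat.png

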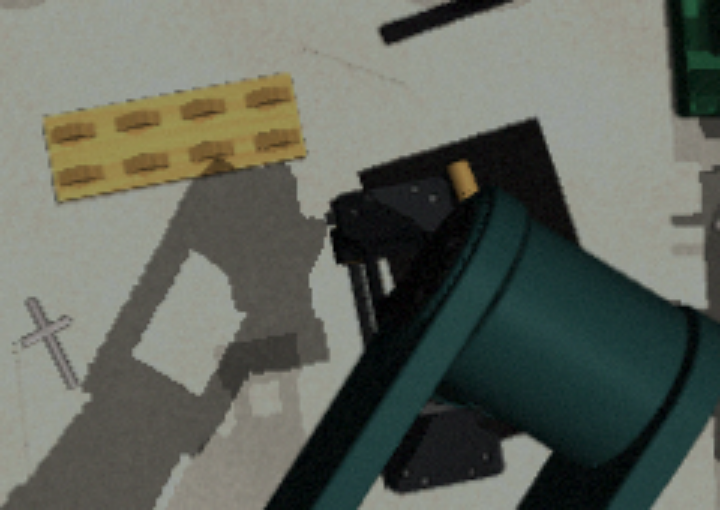

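```bash
cat >> h.py <<'E'
def pick(near):
    f=shot();B=barrels(f)
    c,r,z,t,a,n=min(B,key=lambda b:np.hypot(*(b[3]-near)))
    assert np.hypot(*(t-near))<60 and 50<z<62 and 380<n<700,(t,z,n)
    print("pick",t.round(1),round(a,2),z.round(1))
    a=(a+r[3])/2 if abs(a-r[3])<.3 else a
    go(t,130,a);bot.movel(tip(t,29),speed=150);bot.close();st("grip")
    s=bot.observe()
    bot.movel(tip(t,70),speed=80);bot.movel(tip(t,210),speed=250);st("up")
    gap=bot.observe()["finger_gap"]*94
    assert 55<gap<68,gap
def place(y,z,x=0):
    p=cr(x,y);go(p,210,CY);st("over");gap=bot.observe()["finger_gap"]*94
    assert 55<gap<68,gap
    bot.movel(tip(p,z+14),speed=120);bot.dwell(.15)
    print("contact",bot.movel(tip(p,z-1.5),speed=30,until_force=5));st("down (want %.1f)"%(z-G))
    bot.open();bot.dwell(.2);bot.movel(tip(p,z+90),speed=200);st("off")
def stack(f):
    "grey things on the cradle: cradle-frame x,y,z of pixels' tops"
    P=cloud(f);S=cv2.cvtColor(f["color"],cv2.COLOR_BGR2HSV)[...,1]
    d=(P[...,:2]-CC)@R.from_euler("z",CY).as_matrix()[:2,:2]
    return d,P[...,2],(S<70)&(abs(d[...,0])<60)&(abs(d[...,1])<120)
E
python3 - <<'E'
from h import *
pick((584.4,132.0))
f=shot();hsv=cv2.cvtColor(f["color"],cv2.COLOR_BGR2HSV)
w=(hsv[...,0]>=16)&(hsv[...,0]<32)&(hsv[...,1]>70);w[:165]=0;w[225:]=0;w[:,:310]=0;w[:,410:]=0
w=cv2.morphologyEx(w.astype(np.uint8),cv2.MORPH_OPEN,np.ones((2,2)))
print("cradle",rect(f,w,12))
cv2.imwrite("pics/mat2.png",cv2.resize(f["color"][150:320,300:540],None,fx=3,fy=3))
E
```

```text
pick [586.2 132.9] 0.2 56.7
grip t 16.0 pos [586.4 133.   10.6] gap 62.0 grasp 30.0 F [-0.7  0.2  1.9]
up t 17.4 pos [585.4 132.8 189.2] gap 61.9 grasp 30.0 F [-0.   0.1 -1. ]
cradle (array([583.74255, -88.16818], dtype=float32), np.float32(221.82956), np.float32(76.67945), np.float32(-1.4015126))
```

View pics/mat2.png

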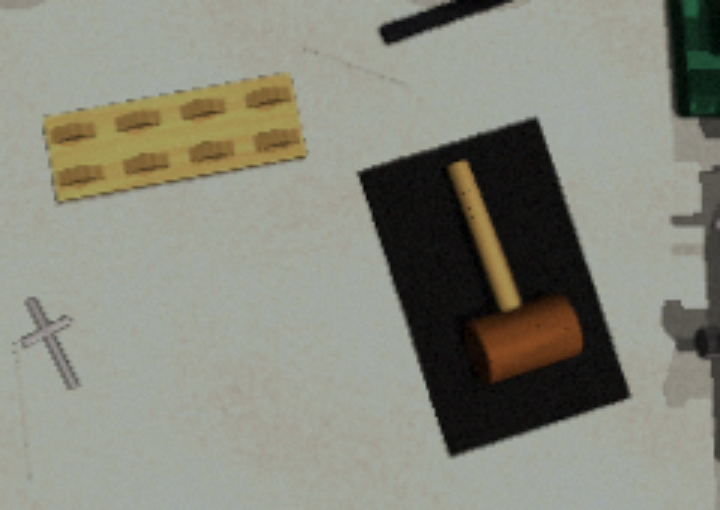

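Mallet lies fully on the mat (head at crop 525,340). The bare cradle now measures 222 x 77 mm at (583.7,-88.2), yaw 0.169, matching its given size, so I'll use that.

```bash
sed -i 's/^CC=.*/CC=np.array([584.0,-87.8]);CY=0.168/' h.py
python3 - <<'E'
from h import *
place(-58,44)
go((450,100),260,CY)
f=shot();d,z,m=stack(f);k=m&(z>60);print("placed at",d[k].mean(0).round(1),np.percentile(z[k],95),k.sum())
pick((581,260))
E
```

```text
over t 18.5 pos [ 593.7 -143.8  190.7] gap 61.9 grasp 30.0 F [-0. -0. -1.]
contact True
down (want 25.2) t 20.5 pos [ 593.6 -144.1   28.1] gap 62.2 grasp 30.0 F [-0.2  1.4  0.8]
off t 22.0 pos [ 593.3 -144.8  114.5] gap 93.8 grasp 0.0 F [-0.4  0.6 -0.1]
placed at [ -0.7 -54.8] 73.08016042521041 432
pick [581.2 259.8] 0.18 56.9
grip t 25.6 pos [581.4 259.9  10.5] gap 61.9 grasp 29.9 F [-0.1 -0.4  1.8]
up t 27.0 pos [580.4 259.5 189.1] gap 61.7 grasp 29.9 F [-0.4  0.3 -1.4]
```

```bash
sed -i 's/^CC=.*/CC=np.array([583.7,-85.6]);CY=0.168/' h.py
python3 - <<'E'
from h import *
place(0,44)
go((450,100),260,CY)
f=shot();d,z,m=stack(f)
for y in(-58,0,58):
    k=m&(z>60)&(abs(d[...,1]-y)<29)
    if k.sum()>50:print("notch",y,d[k].mean(0).round(1),np.percentile(z[k],95).round(1),k.sum())
for c,r,zz,t,a,n in barrels(f):print(c.round(),"z",round(zz,1),"top",t.round(1),round(a,3),n)
pick((422,137))
E
```

```text
over t 28.3 pos [583.8 -84.4 190.8] gap 61.9 grasp 29.9 F [ 0.5  0.1 -2. ]
contact True
down (want 25.2) t 30.3 pos [584.1 -86.6  27.5] gap 61.9 grasp 29.9 F [ 1.3 -2.6  1.4]
off t 31.8 pos [583.3 -85.5 114.5] gap 93.9 grasp 0.0 F [ 0.2 -0.4 -1.2]
notch -58 [ -0.9 -57.1] 73.0 435
notch 0 [-0.4  0.6] 72.7 434
[370. 192.] z 72.5 top [ 588.1 -112.7] -1.414 1118
[184. 197.] z 56.8 top [582.8 367.1] 0.276 550Traceback (most recent call last):
  File "<stdin>", line 9, in <module>
  File "h.py", line 65, in pick
    assert np.hypot(*(t-near))<60 and 50<z<62 and 380<n<700,(t,z,n)
           ^^^^^^^^^^^^^^^^^^^^^^^^^^^^^^^^^^^^^^^^^^^^^^^^
AssertionError: (array([582.81677009, 367.52357266]), np.float64(56.48105528478579), np.int32(547))
```

Run:
```python
from h import *
pick((582.8,367.3));place(58,44)
go((420,-180),260,CY)
f=shot();d,z,m=stack(f)
for y in(-58,0,58):
    k=m&(z>60)&(abs(d[...,1]-y)<29)
    if k.sum()>50:print("notch",y,d[k].mean(0).round(1),np.percentile(z[k],95).round(1),k.sum())
for c,r,zz,t,a,n in barrels(f):print(c.round(),"z",round(zz,1),"top",t.round(1),round(a,3),n)
cv2.imwrite("pics/row1.png",cv2.resize(f["color"][150:320,150:460],None,fx=2.5,fy=2.5))
```

```text
pick [583.3 368. ] 0.29 56.6
grip t 35.6 pos [583.5 368.2  10.6] gap 62.0 grasp 30.0 F [-0.  -0.3  1.4]
up t 37.0 pos [582.6 367.6 189. ] gap 62.2 grasp 30.0 F [-0.1  0.1 -2.9]
over t 38.5 pos [574.2 -27.4 191. ] gap 61.9 grasp 30.0 F [ 1.2 -0.2 -2.1]
contact True
down (want 25.2) t 40.5 pos [574.1 -29.1  26.7] gap 62.0 grasp 30.0 F [ 1.5 -1.3  0.6]
off t 41.9 pos [573.6 -28.4 114.5] gap 94.1 grasp 0.0 F [ 0.3  0.3 -0.4]
notch -58 [ -0.8 -57. ] 72.9 435
notch 0 [-0.5  0.9] 73.1 433
notch 58 [-0.8 58.6] 72.8 437
[359. 195.] z 72.4 top [582.9 -85.5] -1.406 1659
[272. 260.] z 56.6 top [421.5 137.4] 0.289 533
[227. 263.] z 56.7 top [415.3 252.3] -0.001 560
```

View pics/row1.png

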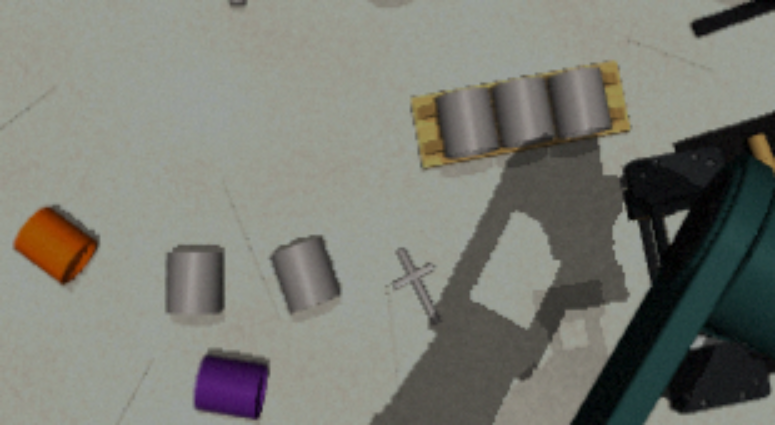

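The crop shows the three notches filled at (468,122), (525,112) and (580,103), level with each other. Two barrels are left, at (195,280) and (306,275). Now the second row.

Run:
```python
from h import *
pick((421.5,137.4));place(-29,92)
go((420,-180),260,CY)
f=shot();d,z,m=stack(f)
for y in(-58,0,58):
    k=m&(z>60)&(z<80)&(abs(d[...,1]-y)<29)
    if k.sum()>50:print("notch",y,d[k].mean(0).round(1),k.sum())
k=m&(z>108)&(z<140);print("saddle",d[k].mean(0).round(1),np.percentile(z[k],95).round(1),k.sum())
for c,r,zz,t,a,n in barrels(f):print(c.round(),"z",round(zz,1),"top",t.round(1),round(a,3),n)
pick((415.3,252.3))
```

```text
pick [421.  137.6] 0.37 56.7
grip t 45.7 pos [421.3 137.8  10.6] gap 62.2 grasp 30.0 F [-0.1  0.9  2.1]
up t 47.1 pos [420.1 137.5 189.4] gap 62.0 grasp 30.0 F [-0.8  0.2 -2.6]
over t 48.3 pos [ 588.1 -112.9  190.9] gap 61.9 grasp 30.0 F [ 0.3  0.1 -2.5]
contact True
down (want 73.2) t 49.9 pos [ 588.6 -114.4   74.4] gap 61.9 grasp 30.0 F [-0.2  0.   4.3]
off t 51.4 pos [ 588.2 -114.1  162.4] gap 93.6 grasp 0.0 F [-1.3  0.4 -0.7]
notch -58 [ -3.9 -67. ] 194
notch 0 [-2.6  8. ] 273
notch 58 [-0.6 58.7] 447
saddle [ -0.4 -27.9] 120.5 471
[353. 196.] z 72.2 top [579.6 -70.4] -1.422 1163
[227. 263.] z 56.9 top [414.1 252.5] 0.031 561
pick [414.7 251.2] -0.01 56.7
grip t 55.4 pos [415.1 251.4  10.6] gap 61.9 grasp 30.0 F [ 0.5 -0.2  2.3]
up t 56.7 pos [413.9 250.9 189.4] gap 61.8 grasp 30.0 F [ 0.2  0.3 -2.2]
```

Run:
```python
from h import *
place(29,92)
go((430,150),300,CY);bot.dwell(.5)
f=shot();d,z,m=stack(f)
for y in(-29,29):
    k=m&(z>108)&(z<140)&(abs(d[...,1]-y)<29);e=np.linalg.eigh(np.cov(d[k].T))[1][:,1]
    print("saddle",y,d[k].mean(0).round(1),np.percentile(z[k],95).round(1),"ang",np.arctan(e[1]/e[0]).round(3),k.sum())
st()
g=shot("scene")
a=cv2.resize(f["color"][100:320,160:540],(760,440))[:,180:];b=cv2.resize(g["color"][80:300,200:320],(240,440))
cv2.imwrite("pics/final.png",np.hstack([a,b])[:,:800])
```

```text
over t 58.0 pos [578.5 -55.9 190.7] gap 61.8 grasp 30.0 F [ 1.4 -0.1 -1.1]
contact True
down (want 73.2) t 59.6 pos [579.1 -57.5  75.3] gap 62.0 grasp 30.0 F [-0.1 -0.8  2.6]
off t 61.1 pos [578.5 -56.9 162.4] gap 94.3 grasp 0.0 F [-0.1  0.4 -0.5]
saddle -29 [ -0.6 -27.9] 120.5 ang 0.028 480
saddle 29 [-0.7 29.7] 120.8 ang -0.005 487
 t 62.8 pos [430.1 149.9 281.1] gap 94.1 grasp 0.0 F [-0.8 -0.1 -0.7]
```

View pics/final.png

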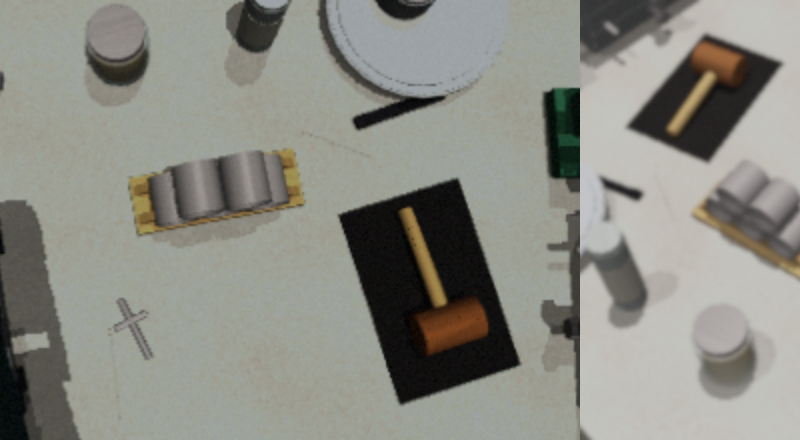

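The pyramid and mallet look right and the jar is standing. Before handing in, one full view to check that no sixth barrel was hidden under the arm at the start.

Run:
```python
from h import *
f=shot();g=shot("scene");cv2.imwrite("pics/full.png",np.vstack([cv2.resize(f["color"],(480,300)),cv2.resize(g["color"],(480,300))]))
P=cloud(f);print(P[84:96:3,456].round(0))
```

```text
[[ 856. -336.   97.]
 [ 848. -335.   97.]
 [ 840. -335.   97.]
 [ 833. -335.   95.]]
```

View pics/full.png

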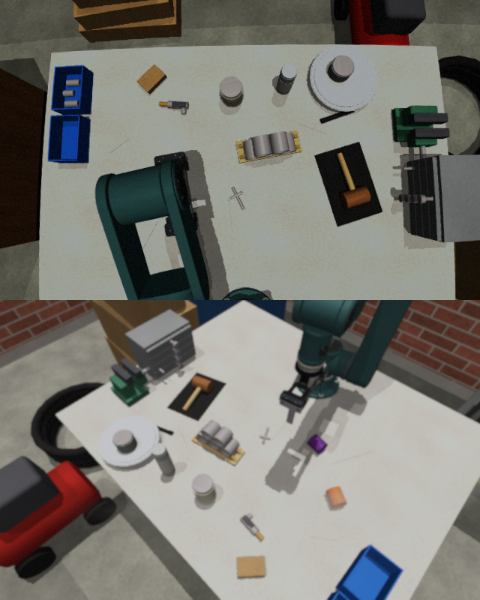

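No other barrel on the board; the area under the arm's start pose is empty, and the can on the plate stands upright with its flat top 97 mm up, out of reach. Handing in.

```bash
python3 -c "
from workcell import bot
print(bot.job_done())"
```

```text
the job is handed in; nothing more can be done
None
```

I handed the job in at about 63 s on the robot's clock (limit 210 s): the mallet is on the mat, all five barrels found are piled on the cradle (three in the notches, two saddled on top), and the jar is standing; the judge gave no verdict.

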